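# Clear the failed foam plug and check the good one with limit-gauge tweezers

## Robot

A 6-joint arm with a two-finger parallel gripper is mounted at the origin on the work surface. World frame = base frame: x ahead of the robot, y to its left, z up, the work surface at z = 0. Lengths are in m, angles in rad, forces in N, time in s.
With the tool pointing down it reaches from about 0.275 to 0.875 m from the base axis. Payload 12.5 kg.
Tool frame: the origin (TCP) lies at the very end of the fingers, on their centre line; the grasp point (between the pads) lies 19 mm behind it; z points along the fingers, y is the direction in which the jaws open and shut (so a half turn about z gives the same grasp; the last joint's range is limited). The gripper opens to 85 mm and grips with 20 to 120 N. Pads are 22 mm wide; open, the fingers measure 114 mm over their backs; the gripper's body (76 mm by 85 mm) begins 54 mm behind the grasp point. The pads swing forward as they close: fully open they stand 13 mm farther back than shut.
Start: joints at [-1.258, 0.351, 1.652, -0, 1.139, -0.085], TCP at [0.213, -0.507, 0.231] pointing down, gripper open.
Joint ranges: [-2.75, 2.75], [-0.79, 2.1], [0.01, 2.65], [-1.57, 4.71], [0.07, 3.14], [-2.87, 2.87]. Speed limits (rad/s): [2.22, 2.22, 2.79, 3.14, 3.14, 3.14].

## Interface

Orientations are given as a unit quaternion [x, y, z, w].
In Python, from plant import bot gives the robot as it stands. The module is installed in compiled form; this text tells all that it offers.
- The arm moves only by the tool move_arm, never from a script. Its argument "commands" is a list of rows, each a list of 5 numbers: the shift along the tool's x, y, z in mm, then the turn about the tool's z in degrees, then the opening, from -1 (shut) to 1 (fully open), so that 0 is half open. A call has 1 to 12 rows; each row shifts and turns the commanded pose from where the row before left it, along the tool's axes as they then stand; what a row does not reach is not made up. A row lasts 1/10 s, in which the tool goes at most 50 mm and 8.59 degrees, less where a joint would pass 70% of its speed; a pose out of reach is approached as far as the arm can. A call with a gripper value outside its range is refused whole. The fingers move at their own pace and stop on an object; "newtons" is the grip in N (left out, the last holds). Time passes only in rows, so rows that do not move let the fingers close. It gives the time, the measured TCP pose, the force and the opening at its end, in the units of the state.
- bot.get_obs(): the state, without advancing time (a new reading comes with each control period).
- bot.read_camera(name): name is "side" or "top" or "wrist"; returns a dict with "img" (480x640x3 uint8, red, green, blue), "range_z" (480x640 float32, m along the optical axis (not along the pixel's ray), 0 where there is no reading), "fx", "fy", "cx", "cy" (pixels), "camera_from_world" (4x4, takes a point from world to camera coordinates). Camera axes: x right, y down, z forward; pixel columns grow to the right and rows downward; lengths in m; the calibration is good to about 2 mm. A picture is of the moment at which its call begins.
- bot.sign_off(): hands the job in, once; it reports no verdict.
The state is a dict: "clock": time; "qpos": joint angles; "joint_vel": joint speeds; "joint_efforts": joint torques, N m; "tcp_pos": TCP position; "tool_rot": TCP orientation; "contact_force": force on the tool from outside, world axes, zero at the start; "wrist_torque": the same for the moment, N m; "width": finger opening in m.
Only numpy, scipy, OpenCV 4.12 (cv2) and the standard library are available. Lean on these libraries where they do the work, as an engineer would, in place of code of your own. Each camera call takes 0.05 s, during which the arm holds its last target.

## Task

The swollen brown test plug on the check plate has failed: drop it into the red reject box. Then take the limit-gauge tweezers from their rest, bring the two tips either side of the stem of the yellow-green plug where it stands, and squeeze until the black index stands in the red band of the scale (26 mm between the tips), with the plug standing clear between the tips, not tipped or pushed aside. Finish there, still holding the tweezers steady at the mark in the gripper, with everything else left where it was.

Things in the scene. Friction and masses are not known exactly. Their poses are not given: they have to be found in the camera images.
- reject_center (a point): the failed plug: dark brown, swollen test plug standing on the check plate, 50 mm high, foot 30 mm across, barrel-shaped: 32 mm across from 20 to 38 mm above its foot, narrowing to 18 mm at its top; about 20 g. The point is on its axis, 28 mm above its underside (mid-barrel); z up its axis
- plug_center (a point): the good plug: pale yellow-green test plug standing loose on the check plate beside the other, their axes 90 mm apart; 50 mm high; foot 30 mm across and 6 mm thick, above it a straight round stem 16 mm across up to the top; about 20 g, easily tipped. The point is on its axis, 25 mm above its underside (that is 33 mm above the bench); z up its axis
- plate: check plate: flat pale stone slab fixed on the bench, 110 mm (its x) x 160 mm (its y), 8 mm thick; origin under its centre. Both plugs stand on its y midline, 45 mm either side of the centre, which one on which side varies
- box_in (a point): reject box: open red plastic box fixed on the bench, 150 mm (its x) x 130 mm (its y) outside, 70 mm high, walls 4 mm (8 mm at the rim along its two long sides); the point is the centre of its inner floor, 5 mm above the bench, axes along its sides
- rest: tweezers rest fixed on the bench, left or right of the plate (reject box on the other side): white base 250 (x) x 90 (y) x 6 mm, origin under its centre; two grey cross ridges, tops 30 mm above the bench, 8 mm lips at their ends, 10 mm thick, centred at x -80 and +75 mm. The tweezers lie on them along x, tips to +x; free room for fingers beside and below the legs between the ridges
- tweezers: limit-gauge tweezers on the rest, 233 mm long, about 90 g, opening plane level; steel legs 12 mm high (8 at the tips), 3 mm thick. This body is the left (+y) leg with the joined rear end; origin under that end, where the right leg hinges; z up; x is the middle line to the tips when at rest (with the legs closed to the mark it is the middle line turned 0.04 rad towards the right leg)
- scale_mark (a point): middle of the red band, 4 mm wide, on the white scale strip (16 x 56 mm) that lies across the top of the legs, fixed to the left leg, 155 mm ahead of the joined end. The tweezers are at the mark (tip gap 26 mm) when the black index is in the middle of the band; it is inside the band for gaps of 23.5 to 28.5 mm
- index (a point): rear end of the black index line (9 x 1.6 mm) on top of the right leg, just ahead of the strip's front edge, 163.5 mm ahead of the joined end
- tweezers_grip (a point): between the blue thumb pads on the outsides of the legs (38 mm long, 18 mm high; 32 mm over the pads at rest, about 24 mm at the mark), 97 mm ahead of the joined end, 6 mm above the underside (36 mm above the bench on the rest), near the centre of mass. On the middle line at rest; fixed to the left leg, so 4 mm nearer the right leg at the mark. Axes as tweezers
- tip_left (a point): inner face of the left leg's tip, 214 mm ahead of the joined end (6 mm short of the leg's end), half-way up. The tip gap is the distance between tip_left and tip_right
- tip_right (a point): inner face of the right leg's tip, opposite tip_left
- tweezers_leg (a joint): angle of the right leg towards the left one (rad): 0 at rest (tip gap 43 mm), about 0.079 at the mark (tip gap 26 mm), 0.0675 and 0.0908 at the two edges of the red band; sprung open: about 5 N on the thumb pads starts it moving and about 10 N holds it at the mark
- tape: loose bystander: yellow roll of tape lying flat, 108 mm across, 45 mm high; origin under its centre
- jar_a: loose bystander: green glass jar with a white cap, 64 mm across, 85 mm high; origin under its centre
- jar_b: loose bystander: amber glass jar with a black cap, 64 mm across, 85 mm high; origin under its centre
- chips: loose bystander: flat stack of three colour chips, 55 x 85 mm, 9 mm high; origin under its centre
- scoop: loose bystander: steel spoon lying on the bench; origin under it
- dish: loose bystander: shallow aluminium weighing dish, 90 mm across, 18 mm high; origin under its centre
- marker: loose bystander: white marker pen with a blue cap lying on the bench, 118 x 16 mm, 16 mm high; origin under its centre
There are look-alikes about, which are no part of the job. Leave any blue or turquoise look-alike of the part that bears reject_center alone.

How it is judged:
On the way, in this order (a step that is already met when the one before it is completed fails the run):
1. the brown plug lies released in the reject box (x of reject_center in the frame of box_in between -0.071 and 0.071 m and y of reject_center in the frame of box_in between -0.061 and 0.061 m and z of reject_center in the frame of box_in between 0 and 0.045 m and contact force between reject and the fingers below 0.1 N and linear speed of reject below 0.1 m/s), for 0.2 s.
2. the tweezers are lifted off their rest in the gripper (contact force between tweezers and the fingers above 1 N and contact force between tweezers and rest below 0.05 N and height (world z) of tweezers_grip above 0.05 m), for 0.2 s.
At the end, for the whole second after the job is handed in: Brown plug in the box, released. Tweezers held still in the gripper only, touching no plug, rest, plate or box; tip gap 23.5 to 28.5 mm; both tips within 19 mm of the good plug's axis, 11 to 48 mm above its foot. Good plug upright, within 8 mm of its start (x of reject_center in the frame of box_in between -0.071 and 0.071 m and y of reject_center in the frame of box_in between -0.061 and 0.061 m and z of reject_center in the frame of box_in between 0 and 0.045 m and contact force between reject and the fingers below 0.1 N and contact force between tweezers and the fingers above 2 N and contact force between tweezers and rest below 0.1 N and contact force between tweezers and plate below 0.1 N and contact force between tweezers and plug below 0.1 N and contact force between tweezers and reject_box below 0.1 N and horizontal distance between each of tip_left, tip_right and plug_center below 0.019 m and z of tip_left in the frame of plug_center between -0.014 and 0.023 m and z of tip_right in the frame of plug_center between -0.014 and 0.023 m and distance between tip_left and tip_right between 0.0235 and 0.0285 m and velocity of joint tweezers_leg between -0.03 and 0.03 rad/s and linear speed of tweezers below 0.02 m/s and angle between plug_center's own z axis and vertical below 0.1 rad and distance of plug_center from where it was at the start of the episode below 0.008 m and height (world z) of plug_center above 0.03 m); the arm keeps its last pose, push and grip.
It fails at once if the good plug is tipped, or moved more than 10 mm (angle between plug_center's own z axis and vertical above 0.3 rad or distance of plug_center from where it was at the start of the episode above 0.01 m).
It fails at once if a bystander is moved more than 20 mm (distance of any of tape, jar_a, jar_b, chips, scoop, dish, marker from where it was at the start of the episode above 0.02 m).
It also fails if it takes over 54 s, if anything falls off the work surface, if the arm or the gripper's body presses on something with over 40 N, if the wrist force passes 120 N, or if a joint passes its speed limit or range.

## Working session

There is one attempt and no reset: what is moved stays moved. The work goes in short steps, Python scripts to look and compute and a tool call to move; the robot and the scene stay as the last step left them, time stands still between calls to the robot, and variables do not carry over. Pictures are saved under pics/ and viewed, and the job is handed in when it is done.

Besides the shell and the picture viewer there is one more tool, called after "Call:" by a JSON object that holds its "method" and its "body", one argument or row to a line. move_arm: Moves the arm, as the interface text tells. Its arguments: {"type":"object","properties":{"commands":{"type":"array"},"newtons":{"type":"number"}},"required":["commands"]}

```bash
mkdir -p pics; cat > h.py <<'E'
import numpy as np, cv2
from plant import bot
def cam(n,save=None):
    c=bot.read_camera(n)
    if save: cv2.imwrite('pics/'+save+'.png',c['img'][:,:,::-1])
    return c
def ray(c,u,v,z):
    T=np.linalg.inv(c['camera_from_world']); d=T[:3,:3]@np.array([(u-c['cx'])/c['fx'],(v-c['cy'])/c['fy'],1]); o=T[:3,3]
    return o+d*(z-o[2])/d[2]
def pts(c):
    z=c['range_z']; v,u=np.mgrid[:480,:640]
    P=np.stack([(u-c['cx'])/c['fx']*z,(v-c['cy'])/c['fy']*z,z,np.ones_like(z)],-1)
    return (P@np.linalg.inv(c['camera_from_world']).T)[...,:3]
def proj(c,p):
    q=c['camera_from_world']@np.append(p,1); return q[0]/q[2]*c['fx']+c['cx'],q[1]/q[2]*c['fy']+c['cy']
E
python3 - <<'E'
from h import *
for n in('top','side','wrist'):
    c=cam(n,n+'0'); T=np.linalg.inv(c['camera_from_world']); print(n,c['fx'],T[:3,3].round(3),T[:3,2].round(3))
print(bot.get_obs())
E
```

```text
top 514.9001353581335 [0.428 0.004 1.337] [ 0.117  0.013 -0.993]
side 556.272015323852 [0.064 0.945 0.678] [ 0.398 -0.764 -0.508]
wrist 380.988909124714 [ 0.288 -0.476  0.374] [-0.292 -0.121 -0.949]
{'clock': 0.15, 'qpos': array([-1.25761174e+00,  3.51099477e-01,  1.65228916e+00, -1.44526384e-05,
        1.13910581e+00, -8.45788306e-02]), 'joint_vel': array([-0.00125251, -0.00247534, -0.00081717,  0.00161918,  0.00075217,
        0.00087122]), 'joint_efforts': array([ 1.06738767e-03, -5.06251216e+01, -2.91502297e+01, -3.88323588e-05,
        3.34872202e-03,  7.47535069e-06]), 'tcp_pos': array([ 0.21299617, -0.50679669,  0.23088462]), 'tool_rot': array([ 9.80287437e-01,  1.97576154e-01, -5.79460117e-05, -4.47207568e-04]), 'contact_force': array([-0.20989216, -0.8102447 , -0.2821977 ]), 'wrist_torque': array([ 0.03566555, -0.00407861, -0.03977702]), 'width': 0.08547516086742724}
```

View pics/top0.png

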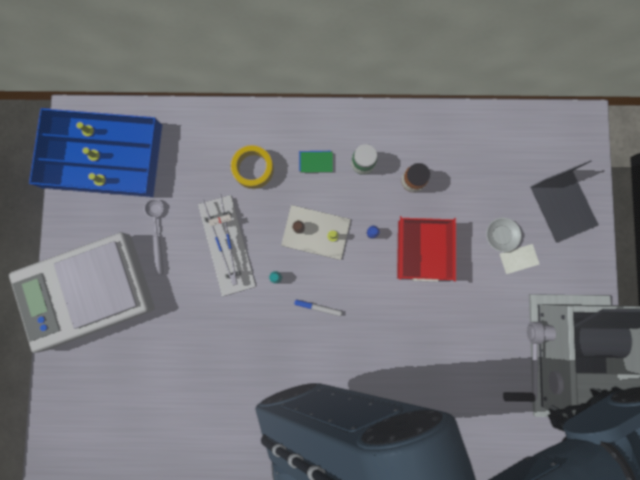

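View pics/side0.png

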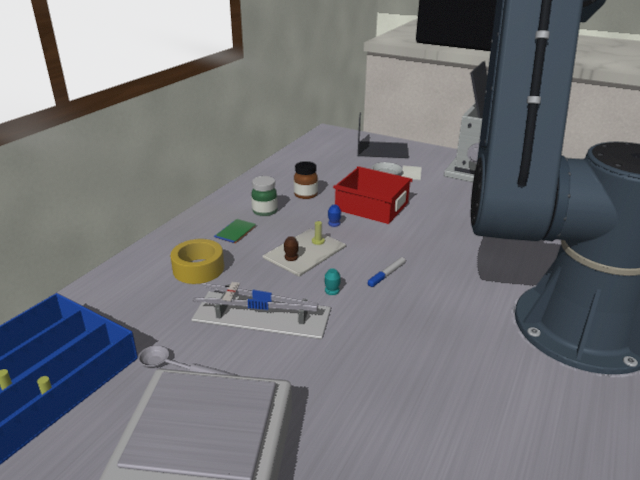

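View pics/wrist0.png

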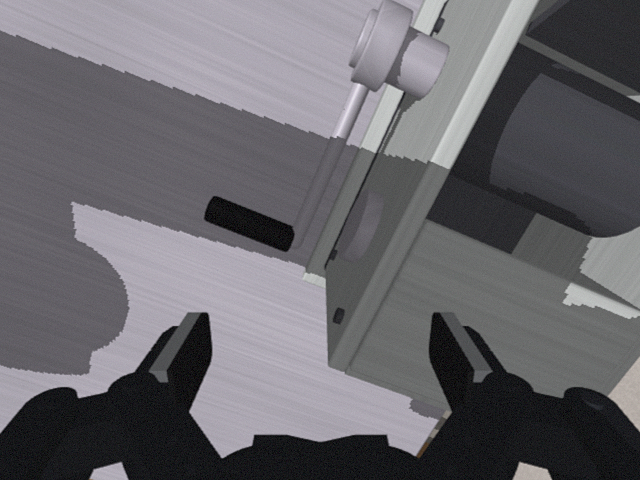

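The top view shows the brown plug at about (298,227) and the green one at (333,236). The red box is at (427,250) and the tweezers rest at (227,245). Next I'll zoom in and measure.

```bash
python3 - <<'E'
from h import *
c=cam('top'); im=c['img']; P=pts(c)
cv2.imwrite('pics/z1.png',cv2.resize(im[185:305,190:350,::-1],None,fx=5,fy=5,interpolation=cv2.INTER_CUBIC))
hsv=cv2.cvtColor(im,cv2.COLOR_RGB2HSV)
def blob(m,lo,n=12):
    k,l,s,ce=cv2.connectedComponentsWithStats(m.astype(np.uint8))
    for i in range(1,k):
        if s[i,4]>=n: 
            q=P[l==i]; print(lo,s[i],ce[i].round(1),'medxyz',np.median(q,0).round(3),'z95',np.percentile(q[:,2],95).round(3))
H,S,V=hsv[...,0],hsv[...,1],hsv[...,2]
roi=np.zeros(H.shape,bool); roi[190:290,190:470]=1
blob(roi&(H>22)&(H<45)&(S>90),'yg')
blob(roi&(V<90)&(S>60)&((H<20)|(H>170)),'brown')
blob(roi&(H>110)&(H<125)&(S>120),'blue')
m=roi&((H<6)|(H>174))&(S>150)&(V>90); blob(m,'red')
cn=max(cv2.findContours(m.astype(np.uint8),0,2)[0],key=cv2.contourArea)
r=cv2.minAreaRect(cn); print('box',r,[ray(c,*p,0.07)[:2].round(3) for p in cv2.boxPoints(r)], ray(c,*r[0],.07).round(3))
m=roi&(S<40)&(V>175); 
k,l,s,ce=cv2.connectedComponentsWithStats(m.astype(np.uint8))
for i in range(1,k):
    if s[i,4]>150: print(s[i],ce[i])
for z in (200,210): print(im[z,205:245:5])
print(im[230,310:345:5], im[280,350])
print(P[235,320],P[260,260])
E
```

```text
yg [328 231   9  10  78] [332.3 235.6] medxyz [ 0.57  -0.016  0.031] z95 0.062
brown [295 222   7   9  19] [298.2 226. ] medxyz [0.592 0.07  0.058] z95 0.062
blue [368 227  10  10  82] [372.3 231.3] medxyz [ 0.582 -0.116  0.048] z95 0.055
blue [228 237   3  10  13] [228.6 241.8] medxyz [0.55  0.244 0.045] z95 0.049
red [399 219  14  59 297] [401.3 249.3] medxyz [ 0.539 -0.186  0.069] z95 0.074
red [ 418  220   37   60 1968] [437.1 250. ] medxyz [ 0.54  -0.288  0.006] z95 0.07
box ((436.0, 249.5), (59.0, 36.0), 90.0) [array([ 0.609, -0.228]), array([ 0.61 , -0.317]), array([ 0.465, -0.315]), array([ 0.463, -0.227])] [ 0.536 -0.272  0.07 ]
[ 284  207   53   47 1120] [308.65625 232.9125 ]
[[140 139 148]
 [152 151 156]
 [163 163 165]
 [164 165 168]
 [169 170 171]
 [165 166 166]
 [ 97  96 101]
 [146 144 153]]
[[162 162 165]
 [170 171 172]
 [167 169 169]
 [142 143 144]
 [156 157 158]
 [162 163 164]
 [ 98  98 101]
 [123 122 129]]
[[116 115 112]
 [117 117 113]
 [175 175 168]
 [176 176 169]
 [174 177 144]
 [160 162 138]
 [174 173 166]] [148 147 156]
[0.57503683 0.01470921 0.01047887] [0.50865585 0.16971122 0.00161014]
```

View pics/z1.png

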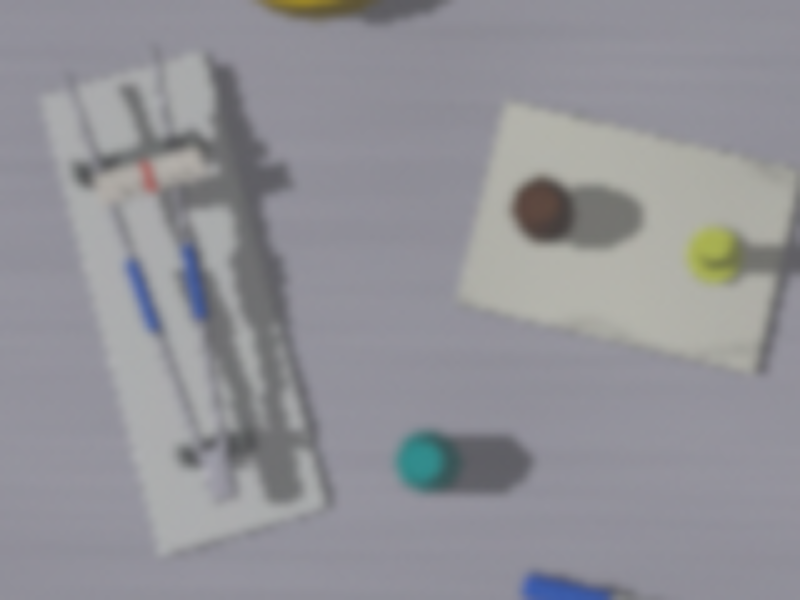

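Call:
{"method": "move_arm", "body": {
  "commands": [
    [10,-8,-30,0,1],
    [37,-30,-20,0,1],
    [40,-30,0,0,1],
    [40,-30,0,0,1],
    [40,-30,0,0,1],
    [40,-30,0,0,1],
    [40,-30,0,0,1],
    [40,-30,0,0,1],
    [40,-30,0,0,1],
    [40,-30,0,0,1],
    [40,-30,0,0,1],
    [40,-30,0,0,1]
  ]
}}

```text
clock: 1.4
tcp_pos: [0.4941, -0.0215, 0.2807]
tool_rot: [0.98, 0.198, 0.0, 0.0]
contact_force: [0.6, -0.3, 0.0]
width: 0.0853
```

Call:
{"method": "move_arm", "body": {
  "commands": [
    [38,-38,0,0,1],
    [30,-30,0,0,1],
    [0,0,0,8,1],
    [0,0,0,0,1],
    [0,0,0,0,1]
  ]
}}

```text
clock: 1.9
tcp_pos: [0.5283, 0.0616, 0.2805]
tool_rot: [0.991, 0.13, -0.0, 0.0]
contact_force: [0.1, -0.9, 0.1]
width: 0.0856
```

```bash
python3 - <<'E'
from h import *
print(bot.get_obs()['tcp_pos'],bot.get_obs()['qpos'],bot.get_obs()['clock'])
for n in('top','side','wrist'): cam(n,n+'1')
E
```

```text
[0.52825067 0.06159234 0.28052431] [ 2.85815278e-02  2.70147793e-01  1.63697218e+00 -1.15861429e-04
  1.23482276e+00  1.33796458e+00] 1.9
```

View pics/wrist1.png

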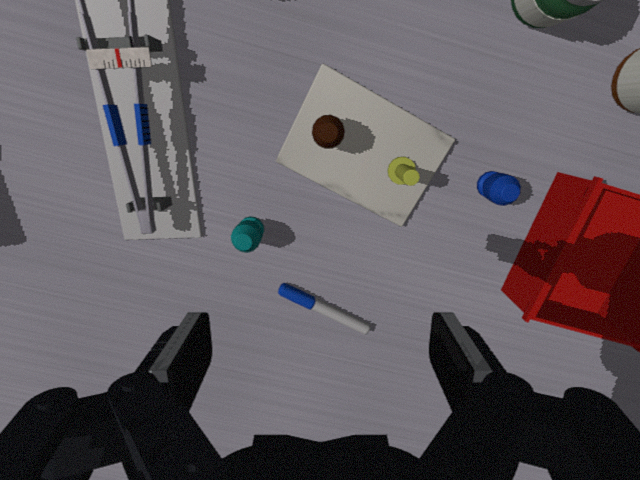

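The wrist view shows all of it: brown plug (328,131), green plug top (411,176), plate corners, and blue pads at (115,125) and (143,123). Next I'll turn these into positions.

```bash
cat > m.py <<'E'
from h import *
def corners(c,m,z):
    cn=max(cv2.findContours(m.astype(np.uint8),0,2)[0],key=cv2.contourArea)
    w=np.array([ray(c,*p[0],z)[:2] for p in cn],np.float32)*1000
    r=cv2.minAreaRect(w); return r
E
python3 - <<'E'
from m import *
c=cam('wrist'); im=c['img']; hsv=cv2.cvtColor(im,cv2.COLOR_RGB2HSV).astype(int); H,S,V=hsv[...,0],hsv[...,1],hsv[...,2]; P=pts(c)
cv2.imwrite('pics/za.png',cv2.resize(im[50:240,270:460,::-1],None,fx=3,fy=3)); cv2.imwrite('pics/zb.png',cv2.resize(im[0:245,60:215,::-1],None,fx=2.4,fy=2.4))
Z=P[...,2]; hgt=Z
roi=np.zeros(H.shape,bool); roi[60:235,270:465]=1
# plate by stone colour
m=roi&(H>18)&(H<45)|roi&(V<70)&(S>120)
m=cv2.morphologyEx(m.astype(np.uint8),cv2.MORPH_OPEN,np.ones((3,3)))
m=cv2.morphologyEx(m,cv2.MORPH_CLOSE,np.ones((15,15)))
print('plate',corners(c,m,.008))
g=roi&(H>24)&(H<40)&(S>120)
ys,xs=np.nonzero(g); print('yg',xs.min(),xs.max(),ys.min(),ys.max(),g.sum())
for lo,hi in((.054,.066),(.01,.022)):
    q=P[g&(Z>lo)&(Z<hi)]; print(lo,len(q),q.mean(0).round(4))
b=roi&(V<80)&(S>120)
ys,xs=np.nonzero(b); print('br',xs.min(),xs.max(),ys.min(),ys.max(),b.sum(),(b&(Z>.054)).sum(),P[b&(Z>.054)].mean(0).round(4))
(cx,cy),r=cv2.minEnclosingCircle(np.stack([xs,ys],1).astype(np.float32)); print(cx,cy,r,ray(c,cx,cy,.036).round(4))
q=np.zeros(H.shape,bool); q[90:160,95:160]=1
for lo,hi in((95,128),(129,160)):
    mm=q&(H>105)&(H<130)&(S>120); mm[:,:lo]=0; mm[:,hi:]=0
    # top surfaces
    ys,xs=np.nonzero(mm); pq=P[mm]; print('pad',len(pq),xs.mean(),ys.mean(),np.percentile(pq[:,2],[5,50,95]).round(4),pq[pq[:,2]>.038].mean(0).round(4))
T=np.linalg.inv(c['camera_from_world']);print(T[:3,3])
E
```

```text
plate ((583.7018432617188, 27.37975311279297), (155.80224609375, 108.89212036132812), 75.36094665527344)
yg 388 418 157 184 664
0.054 210 [ 0.5732 -0.0168  0.0583]
0.01 327 [ 0.5746 -0.0131  0.0146]
br 313 414 115 168 782 484 [0.5929 0.0703 0.0592]
364.0 146.0 54.6260986328125 [0.5881 0.0317 0.036 ]
pad 539 114.291280148423 124.69944341372913 [0.0318 0.0431 0.0466] [0.5458 0.2698 0.0461]
pad 471 141.8535031847134 123.67303609341826 [0.0317 0.0441 0.0467] [0.5538 0.2442 0.0463]
[0.60738378 0.08167639 0.42381337]
```

View pics/za.png

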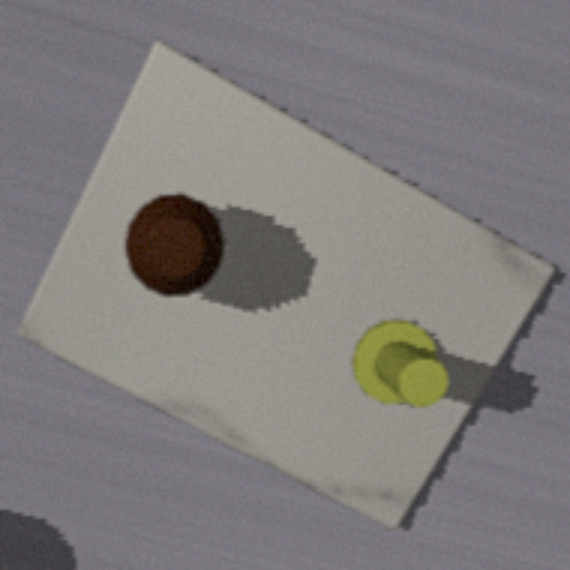

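View pics/zb.png

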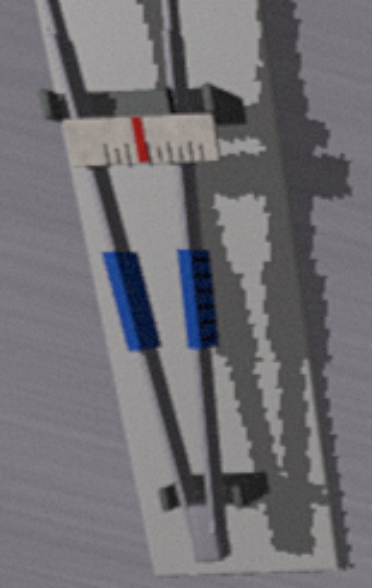

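Call:
{"method": "move_arm", "body": {
  "commands": [
    [32,4,40,0,0.4],
    [32.6,4.2,40,0,0.4],
    [0,0,45,0,0.4],
    [0,0,45,0,0.4],
    [0,0,40,0,0.4],
    [0,0,30,0,0.4],
    [0,0,15,0,0.4],
    [0,0,7,0,0.4],
    [0,0,0,0,0.4]
  ],
  "newtons": 30
}}

```text
clock: 3.0
tcp_pos: [0.5913, 0.0701, 0.0214]
tool_rot: [0.992, 0.129, 0.0, 0.0]
contact_force: [-1.6, -0.6, 0.5]
width: 0.06
```

```bash
python3 - <<'E'
from h import *
print(bot.get_obs()['tcp_pos'],bot.get_obs()['width'])
cam('wrist','wrist2'); cam('side','side2')
E
```

```text
[0.59128988 0.07005673 0.02138087] 0.060004272150442704
```

View pics/wrist2.png

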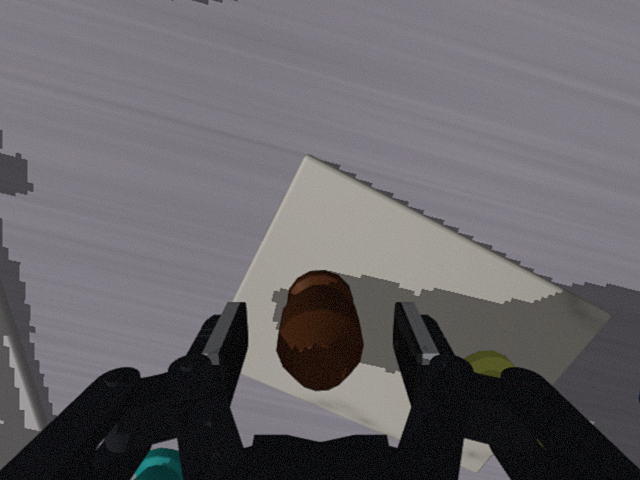

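The brown plug is centred between the pads at about (320,330), so I'll close.

Call:
{"method": "move_arm", "body": {
  "commands": [
    [0,0,2,0,-0.6],
    [0,0,0,0,-0.6],
    [0,0,0,0,-0.6],
    [0,0,0,0,-0.6],
    [0,0,0,0,-0.6],
    [0,0,-15,0,-0.6],
    [0,0,-30,0,-0.6],
    [0,0,-40,0,-0.6],
    [0,0,-40,0,-0.6]
  ],
  "newtons": 30
}}

```text
clock: 4.0
tcp_pos: [0.5908, 0.0703, 0.1464]
tool_rot: [0.992, 0.129, 0.0, 0.0]
contact_force: [1.1, 0.7, 0.5]
width: 0.0308
```

```bash
python3 - <<'E'
from h import *
print(bot.get_obs()['tcp_pos'],bot.get_obs()['width'])
cam('wrist','wrist3'); c=cam('top','top3'); P=pts(c); im=c['img']; hsv=cv2.cvtColor(im,cv2.COLOR_RGB2HSV); H,S,V=hsv[...,0],hsv[...,1],hsv[...,2]
m=((H<6)|(H>174))&(S>150)&(V>60); m[:200]=0;m[:,:380]=0
q=P[m&(P[...,2]>.062)]; print(q.min(0),q.max(0))
print(corners(c,m,.07) if 0 else '', cv2.minAreaRect((q[:,:2]*1000).astype(np.float32)))
E
```

```text
[0.59076872 0.0702679  0.14641388] 0.030768515480935694
[ 0.42792579 -0.20004547  0.06291582] [0.49459342 0.00424747 1.33665189]
 ((462.5639953613281, -95.03084564208984), (29.910018920898438, 208.15699768066406), 11.057031631469727)
```

View pics/wrist3.png

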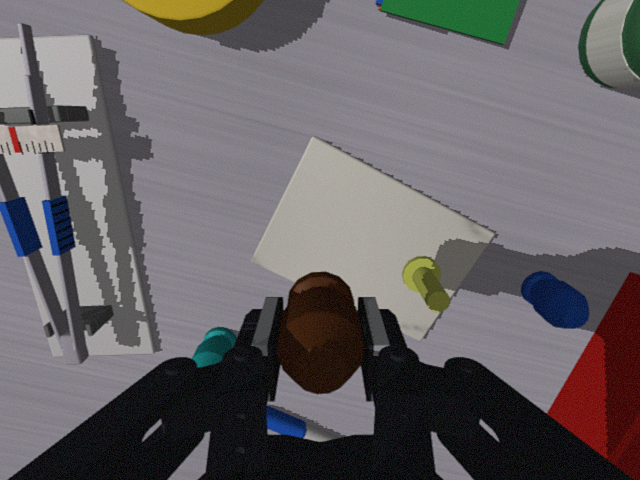

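Call:
{"method": "move_arm", "body": {
  "commands": [
    [-12,26,0,0,-0.6],
    [-19,42,0,0,-0.6],
    [-19,42,0,0,-0.6],
    [-19,42,0,0,-0.6],
    [-19,42,0,0,-0.6],
    [-19,42,0,0,-0.6],
    [-19,42,0,0,-0.6],
    [-8,18,0,0,-0.6],
    [0,0,20,0,-0.6],
    [0,0,20,0,-0.6]
  ]
}}

```text
clock: 5.1
tcp_pos: [0.5369, -0.2511, 0.1044]
tool_rot: [0.992, 0.128, 0.001, 0.0]
contact_force: [-0.4, 1.2, -0.9]
width: 0.0306
```

```bash
python3 - <<'E'
from h import *
print(bot.get_obs()['tcp_pos'],bot.get_obs()['width'])
cam('wrist','wrist4')
E
```

```text
[ 0.53694932 -0.25114795  0.10437417] 0.030649415790981818
```

View pics/wrist4.png

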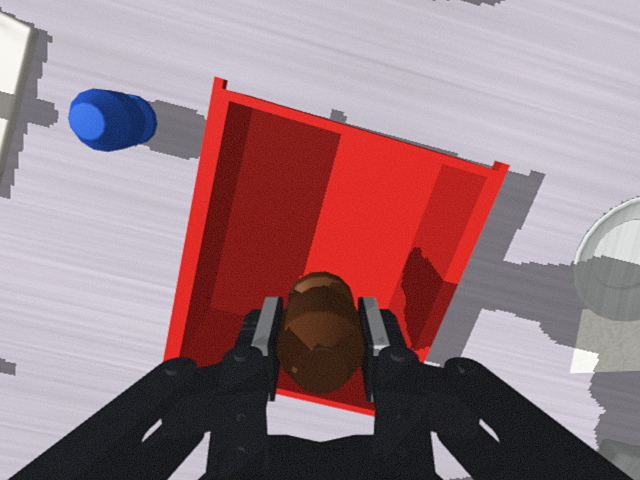

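The plug is centred over the box. I'll lower it, release, and retract.

Call:
{"method": "move_arm", "body": {
  "commands": [
    [0,0,35,0,-0.6],
    [0,0,25,0,-0.6],
    [0,0,9,0,-0.6],
    [0,0,0,0,-0.6],
    [0,0,0,0,0.1],
    [0,0,0,0,0.1],
    [0,0,0,0,0.1],
    [0,0,-20,0,0.1],
    [0,0,-40,0,0.1],
    [0,0,-40,0,0.1],
    [0,0,-45,0,0.1]
  ]
}}

```text
clock: 6.25
tcp_pos: [0.5367, -0.2499, 0.1818]
tool_rot: [0.992, 0.129, -0.0, -0.0]
contact_force: [0.6, -0.2, 0.2]
width: 0.0473
```

```bash
python3 - <<'E'
from h import *
print(bot.get_obs()['tcp_pos'],bot.get_obs()['width'])
cam('wrist','wrist5')
E
```

```text
[ 0.53667776 -0.2499223   0.18183974] 0.047305787757155146
```

View pics/wrist5.png

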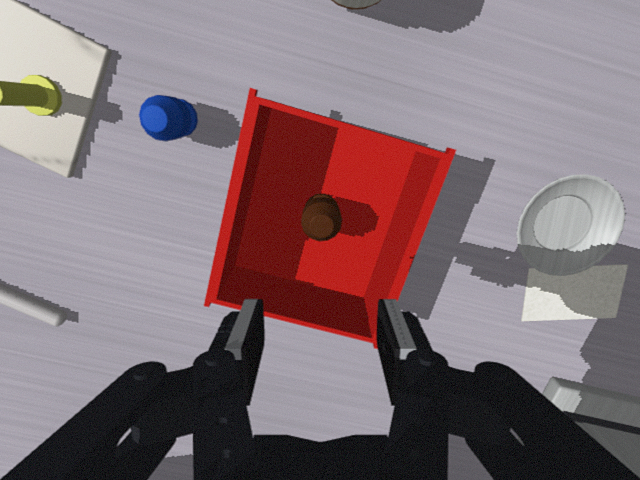

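The brown plug is standing free in the box at about (320,217). I'll move to view the tweezers.

Call:
{"method": "move_arm", "body": {
  "commands": [
    [10,-20,-30,0,0.1],
    [18,-42,-15,0,0.1],
    [18,-42,-10,0,0.1],
    [18,-42,-10,0,0.1],
    [18,-42,-10,0,0.1],
    [18,-42,-10,0,0.1],
    [18,-42,-10,0,0.1],
    [18,-42,-5,0,0.1],
    [18,-42,0,0,0.1],
    [18,-42,0,0,0.1],
    [18,-42,0,0,0.1],
    [10,-35,0,0,0.1]
  ]
}}

```text
clock: 7.5
tcp_pos: [0.6092, 0.2627, 0.2804]
tool_rot: [0.992, 0.129, 0.0, -0.0]
contact_force: [-0.0, -0.7, 0.5]
width: 0.0472
```

Call:
{"method": "move_arm", "body": {
  "commands": [
    [0,0,0,0,0.1],
    [0,0,0,0,0.1]
  ]
}}

```text
clock: 7.7
tcp_pos: [0.6089, 0.2606, 0.2801]
tool_rot: [0.992, 0.129, 0.0, 0.0]
contact_force: [0.9, 1.2, -0.9]
width: 0.0469
```

```bash
python3 - <<'E'
from h import *
print(bot.get_obs()['tcp_pos'],bot.get_obs()['width'])
c=cam('wrist','wrist6')
E
```

```text
[0.60892394 0.26059907 0.28013949] 0.046882665068845544
```

View pics/wrist6.png

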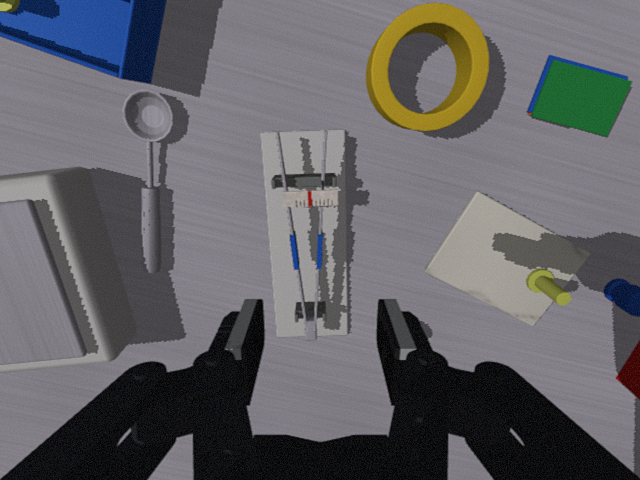

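```bash
python3 - <<'E'
from h import *
c=cam('wrist'); im=c['img']; hsv=cv2.cvtColor(im,cv2.COLOR_RGB2HSV).astype(int); H,S,V=hsv[...,0],hsv[...,1],hsv[...,2]; P=pts(c)
cv2.imwrite('pics/zc.png',cv2.resize(im[122:346,250:360,::-1],None,fx=2.6,fy=2.6,interpolation=cv2.INTER_CUBIC))
m=(H>105)&(H<130)&(S>110); m[:225]=0;m[275:]=0;m[:,:285]=0;m[:,330:]=0
for a,b in((285,307),(308,330)):
    k=m.copy();k[:,:a]=0;k[:,b:]=0; ys,xs=np.nonzero(k); print(xs.mean(),ys.mean(),ray(c,xs.mean(),ys.mean(),.042).round(4), P[k][:,:].mean(0).round(4),ys.min(),ys.max(),xs.min(),xs.max())
r=((H<6)|(H>172))&(S>130)&(V>100); r[:185]=0;r[212:]=0;r[:,:300]=0;r[:,322:]=0
ys,xs=np.nonzero(r);print('band',xs.mean(),ys.mean(),len(xs),ray(c,xs.mean(),ys.mean(),.043).round(4),P[r].mean(0).round(4))
# legs by height
Z=P[...,2]; L=(Z>.036)&(Z<.052); L[:125]=0;L[345:]=0;L[:,:265]=0;L[:,345:]=0
q=P[L]; print(len(q))
# slices along heading 14.8deg
for a in (.2548,.28,.3,.33):
    h=np.array([np.cos(a),np.sin(a)]);n=np.array([-h[1],h[0]]); s=q[:,:2]@h;t=q[:,:2]@n
    print(a,'s',s.min().round(4),s.max().round(4),[ (round(s0,3),round(t[(abs(s-s0)<.004)].min(),4),round(t[(abs(s-s0)<.004)].max(),4)) for s0 in s.min()+np.array([.008,.06,.097,.12,.19,.21,.222])])
# rest base edges
E
```

```text
293.2918918918919 251.07027027027027 [0.5454 0.2721 0.042 ] [0.5469 0.2721 0.0466] 233 268 289 297
318.396449704142 251.2130177514793 [0.5521 0.2462 0.042 ] [0.554  0.2466 0.0471] 233 268 316 321
band 308.375 198.125 48 [0.6054 0.2707 0.043 ] [0.6059 0.2708 0.0453]
2521
0.2548 s 0.487 0.7196 [(np.float64(0.495), np.float64(0.1016), np.float64(0.1143)), (np.float64(0.547), np.float64(0.1005), np.float64(0.1204)), (np.float64(0.584), np.float64(0.0963), np.float64(0.1272)), (np.float64(0.607), np.float64(0.0963), np.float64(0.1299)), (np.float64(0.677), np.float64(0.0825), np.float64(0.1367)), (np.float64(0.697), np.float64(0.0938), np.float64(0.1392)), (np.float64(0.709), np.float64(0.0929), np.float64(0.1407))]
0.28 s 0.4896 0.7217 [(np.float64(0.498), np.float64(0.0891), np.float64(0.1019)), (np.float64(0.55), np.float64(0.0866), np.float64(0.1065)), (np.float64(0.587), np.float64(0.0814), np.float64(0.1124)), (np.float64(0.61), np.float64(0.0809), np.float64(0.1145)), (np.float64(0.68), np.float64(0.0655), np.float64(0.1304)), (np.float64(0.7), np.float64(0.0761), np.float64(0.1216
[... 257 characters left out ...]
(0.1005)), (np.float64(0.611), np.float64(0.0686), np.float64(0.1022)), (np.float64(0.681), np.float64(0.0529), np.float64(0.1169)), (np.float64(0.701), np.float64(0.061), np.float64(0.1076)), (np.float64(0.713), np.float64(0.0606), np.float64(0.1085))]
0.33 s 0.4938 0.7261 [(np.float64(0.502), np.float64(0.0641), np.float64(0.0771)), (np.float64(0.554), np.float64(0.0588), np.float64(0.0788)), (np.float64(0.591), np.float64(0.0518), np.float64(0.0827)), (np.float64(0.614), np.float64(0.0501), np.float64(0.0837)), (np.float64(0.684), np.float64(0.0422), np.float64(0.0965)), (np.float64(0.704), np.float64(0.0398), np.float64(0.0865)), (np.float64(0.716), np.float64(0.039), np.float64(0.087))]
```

View pics/zc.png

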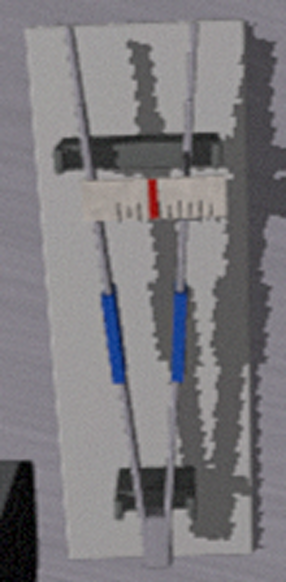

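Call:
{"method": "move_arm", "body": {
  "commands": [
    [-28,-7,40,0,0.1],
    [-29.8,-6.6,40,0,0.1],
    [0,0,45,-2.2,0.1],
    [0,0,45,0,0.1],
    [0,0,30,0,0.1],
    [0,0,0,0,0.1],
    [0,0,0,0,0.1]
  ]
}}

```text
clock: 8.5
tcp_pos: [0.5507, 0.2579, 0.0815]
tool_rot: [0.989, 0.147, 0.0, -0.0]
contact_force: [0.7, 0.1, 1.0]
width: 0.0468
```

```bash
python3 - <<'E'
from h import *
o=bot.get_obs();print(o['tcp_pos'],o['width'],np.degrees(2*np.arctan2(o['tool_rot'][1],o['tool_rot'][0])))
c=cam('wrist','wrist7')
E
```

```text
[0.55065203 0.25793563 0.08148132] 0.046846407281734385 16.92666591445353
```

View pics/wrist7.png

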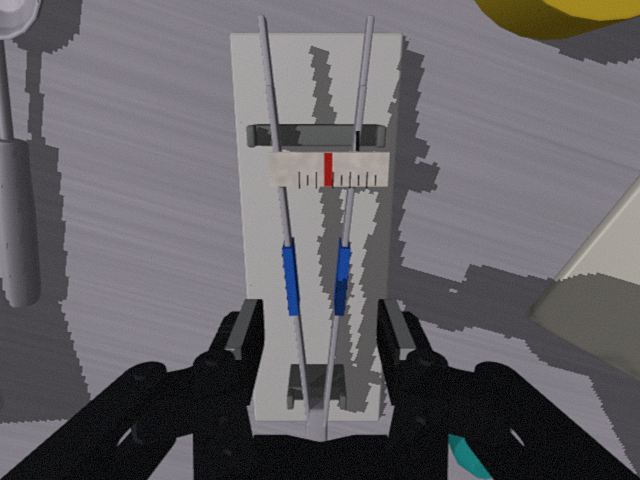

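Call:
{"method": "move_arm", "body": {
  "commands": [
    [-0.8,-1.4,30,0,0.1],
    [0,0,25,0,0.1],
    [0,0,9,0,0.1],
    [0,0,0,0,-0.1],
    [0,0,0,0,-0.2],
    [0,0,0,0,-0.27],
    [0,0,0,0,-0.3],
    [0,0,0,0,-0.32],
    [0,0,0,0,-0.32]
  ],
  "newtons": 25
}}

```text
clock: 9.45
tcp_pos: [0.5501, 0.2602, 0.0185]
tool_rot: [0.989, 0.148, 0.002, -0.0]
contact_force: [-0.9, -1.1, 8.0]
width: 0.0293
```

```bash
python3 - <<'E'
from h import *
o=bot.get_obs();print(o['tcp_pos'],o['width'],o['contact_force'])
c=cam('wrist','wrist8')
E
```

```text
[0.55009116 0.26019519 0.0184614 ] 0.0293189946143246 [-0.91768646 -1.07166994  7.98659939]
```

View pics/wrist8.png

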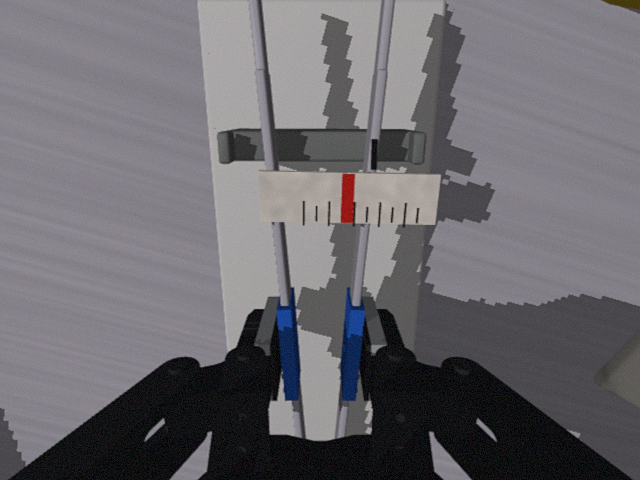

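Call:
{"method": "move_arm", "body": {
  "commands": [
    [0,0,-3,0,-0.34],
    [0,0,-6,0,-0.34],
    [0,0,-12,0,-0.34],
    [0,0,-20,0,-0.34],
    [0,0,-20,0,-0.34],
    [0,0,-20,0,-0.34],
    [0,0,-10,0,-0.34],
    [0,0,0,0,-0.34],
    [0,0,0,0,-0.34]
  ],
  "newtons": 25
}}

```text
clock: 10.4
tcp_pos: [0.5485, 0.2596, 0.107]
tool_rot: [0.989, 0.148, -0.0, 0.0]
contact_force: [-0.2, -0.2, -1.2]
width: 0.0282
```

```bash
python3 - <<'E'
from h import *
o=bot.get_obs();print(o['tcp_pos'],o['width'],o['contact_force'],o['wrist_torque'])
c=cam('wrist','wrist9'); cam('side','side9')
E
```

```text
[0.5485393  0.25955607 0.10696922] 0.028200117311475394 [-0.19506138 -0.19603537 -1.18116378] [ 0.01125118 -0.00961694 -0.00172012]
```

View pics/wrist9.png

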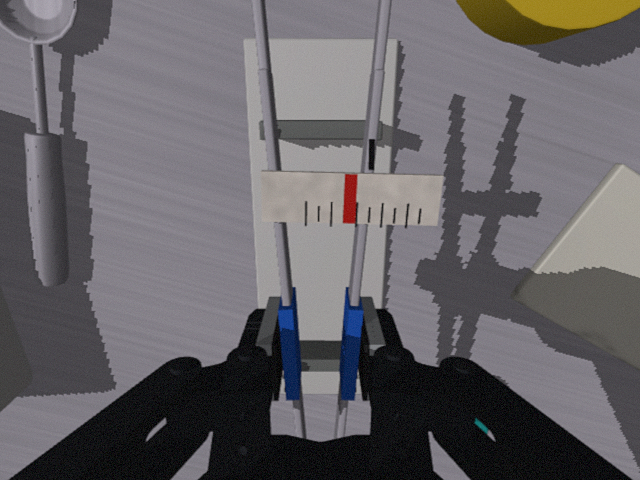

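View pics/side9.png

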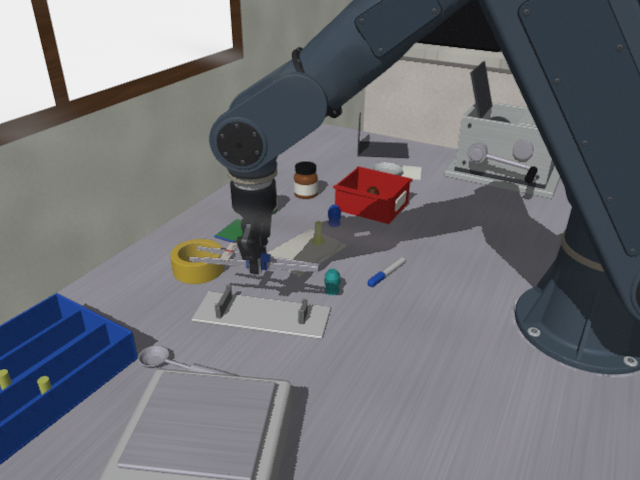

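```bash
cat > tw.py <<'E'
from h import *
def toolframe(o):
    a=2*np.arctan2(o['tool_rot'][1],o['tool_rot'][0]); return a,np.array([[np.cos(a),np.sin(a)],[np.sin(a),-np.cos(a)]])
def legs():
    o=bot.get_obs(); c=cam('wrist'); P=pts(c); a,R=toolframe(o); t=o['tcp_pos']
    X=(P[...,:2]-t[:2])@R.T*1000; Z=(P[...,2]-t[2])*1000
    return o,c,X,Z
E
python3 - <<'E'
from tw import *
o,c,X,Z=legs()
for r in (2,20,40,60,80,100,240,270):
    row=(Z[r]>5)&(Z[r]<45)&(c['range_z'][r]>0); i=np.nonzero(row)[0]; i=i[(i>230)&(i<420)]
    g=np.split(i,np.nonzero(np.diff(i)>3)[0]+1)
    print(r,[(k[0],k[-1],X[r,k].mean(0).round(1),Z[r,k].mean().round(1)) for k in g if len(k)])
hsv=cv2.cvtColor(c['img'],cv2.COLOR_RGB2HSV).astype(int); H,S,V=hsv[...,0],hsv[...,1],hsv[...,2]
m=((H<6)|(H>172))&(S>130)&(V>100); m[:150]=0;m[230:]=0;m[:,:330]=0;m[:,370:]=0
print('band',X[m].mean(0),Z[m].mean(),np.nonzero(m)[1].mean())
E
```

```text
2 [(np.int64(252), np.int64(265), array([111.1, -16.8]), np.float64(20.7)), (np.int64(379), np.int64(391), array([111. ,  18.5]), np.float64(21.1))]
20 [(np.int64(254), np.int64(266), array([106.6, -16.5]), np.float64(20.8)), (np.int64(377), np.int64(389), array([106.6,  18.2]), np.float64(21.0))]
40 [(np.int64(256), np.int64(268), array([101.5, -16.3]), np.float64(20.8)), (np.int64(375), np.int64(386), array([101.5,  17.7]), np.float64(21.1))]
60 [(np.int64(258), np.int64(270), array([ 96.3, -16. ]), np.float64(20.9)), (np.int64(373), np.int64(385), array([96.2, 17.5]), np.float64(21.2))]
80 [(np.int64(259), np.int64(273), array([ 90.8, -15.5]), np.float64(22.0)), (np.int64(370), np.int64(383), array([90.8, 16.9]), np.float64(22.0))]
100 [(np.int64(261), np.int64(274), array([ 85.2, -15.2]), np.float64(22.3)), (np.int64(368), np.int64(381), array([85.3, 16.6]), np.float64(22.0))]
240 [(np.int64(276), np.int64(288), array([ 41.2, -12.3]), np.float64(21.9)), (np.int64(354), np.int64(366), array([41.1, 13.8]), np.float64(21.8))]
270 [(np.int64(279), np.int64(290), array([ 30.5, -11.8]), np.float64(22.4)), (np.int64(351), np.int64(362), array([30.3, 12.9]), np.float64(21.9))]
band [56.69069553  9.48063808] 28.147202266756814 349.6164383561644
```

Call:
{"method": "move_arm", "body": {
  "commands": [
    [0,0,-15,0,-0.34],
    [-8,15,-15,0,-0.34],
    [-14.5,30,0,0,-0.34],
    [-14.5,30,0,0,-0.34],
    [-14.5,30,0,0,-0.34],
    [-14.5,30,0,0,-0.34],
    [-14.5,30,0,0,-0.34],
    [-14.5,30,0,0,-0.34],
    [-14.5,30,0,0,-0.34],
    [-14.5,30,0,0,-0.34],
    [-9.5,15,0,0,-0.34],
    [0,0,0,0,-0.34]
  ]
}}

```text
clock: 11.75
tcp_pos: [0.4999, -0.0393, 0.1381]
tool_rot: [0.989, 0.147, 0.0, 0.0]
contact_force: [0.6, 0.8, -1.2]
width: 0.0286
```

Call:
{"method": "move_arm", "body": {
  "commands": [
    [0,0,0,0,-0.34],
    [0,0,0,0,-0.34]
  ]
}}

```text
clock: 11.95
tcp_pos: [0.5003, -0.0368, 0.1376]
tool_rot: [0.989, 0.148, 0.0, -0.0]
contact_force: [-0.4, 0.0, -1.0]
width: 0.0283
```

```bash
python3 - <<'E'
from tw import *
o,c,X,Z=legs(); print(o['tcp_pos'],o['width'],toolframe(o)[0])
cv2.imwrite('pics/w10.png',c['img'][:,:,::-1])
hsv=cv2.cvtColor(c['img'],cv2.COLOR_RGB2HSV).astype(int); H,S,V=hsv[...,0],hsv[...,1],hsv[...,2]
g=(H>24)&(H<40)&(S>110); Zw=Z/1000+o['tcp_pos'][2]
for lo,hi in((.054,.064),(.01,.02)):
    k=g&(Zw>lo)&(Zw<hi)&(abs(X[...,0]-80)<80)&(abs(X[...,1])<60); v,u=np.nonzero(k); print(lo,k.sum(),u.mean(),v.mean(),X[k].mean(0),X[k].min(0),X[k].max(0),ray(c,u.mean(),v.mean(),.058 if lo>.05 else .014))
for r in (2,40,240):
    row=(Z[r]>5)&(Z[r]<45); i=np.nonzero(row)[0]; i=i[(i>230)&(i<420)]
    gg=np.split(i,np.nonzero(np.diff(i)>3)[0]+1)
    print(r,[(X[r,k].mean(0).round(1),Z[r,k].mean().round(1)) for k in gg if len(k)])
E
```

```text
[ 0.5003164  -0.03677808  0.13763576] 0.028286801819900714 0.2973064135956608
0.054 644 324.85093167701865 125.18478260869566 [74.9560753   3.00736181] [67.40003701 -4.75682171] [82.49986516 10.96439723] [ 0.5728755  -0.01769719  0.058     ]
0.01 870 322.96781609195403 121.18505747126437 [76.13535326  2.23299676] [ 60.71286826 -11.82462698] [88.94236014 17.03462742] [ 0.57384251 -0.01659345  0.014     ]
2 [(array([111. , -16.8]), np.float64(21.1)), (array([111. ,  18.4]), np.float64(20.9))]
40 [(array([101.4, -16.3]), np.float64(21.3)), (array([101.4,  17.9]), np.float64(21.3))]
240 [(array([ 41. , -12.4]), np.float64(21.6)), (array([41.2, 13.8]), np.float64(22.1))]
```

View pics/w10.png

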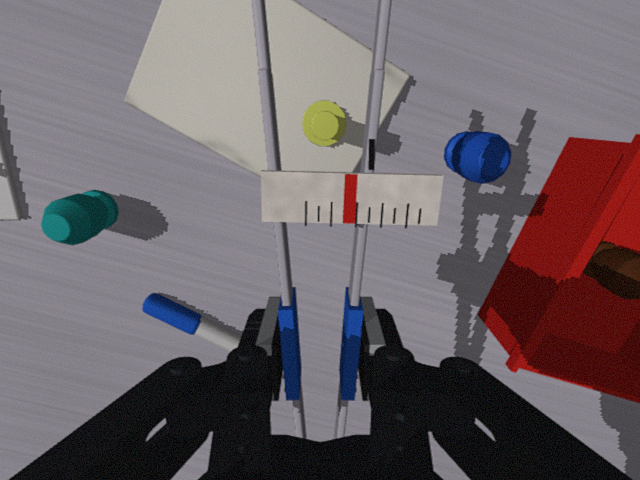

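Call:
{"method": "move_arm", "body": {
  "commands": [
    [-20,1,0,0,-0.34],
    [-20.7,1,15,0,-0.34],
    [0,0,30,0,-0.34],
    [0,0,20,0,-0.34],
    [0,0,7.5,0,-0.34],
    [0,0,0,0,-0.34],
    [0,0,0,0,-0.34],
    [0,0,0,0,-0.34]
  ]
}}

```text
clock: 12.8
tcp_pos: [0.4624, -0.0513, 0.0658]
tool_rot: [0.989, 0.148, 0.001, 0.0]
contact_force: [0.3, -0.9, -0.4]
width: 0.0284
```

```bash
python3 - <<'E'
from tw import *
o=bot.get_obs(); print(o['tcp_pos'],o['width'],toolframe(o)[0])
c=cam('wrist'); s=cam('side'); t=cam('top','t11')
cv2.imwrite('pics/w11.png',c['img'][:,:,::-1])
cv2.imwrite('pics/s11.png',cv2.resize(s['img'][180:300,220:380,::-1],None,fx=5,fy=5,interpolation=cv2.INTER_CUBIC))
E
```

```text
[ 0.46237029 -0.05130394  0.06575253] 0.028438932219729148 0.2968814636732566
```

View pics/w11.png

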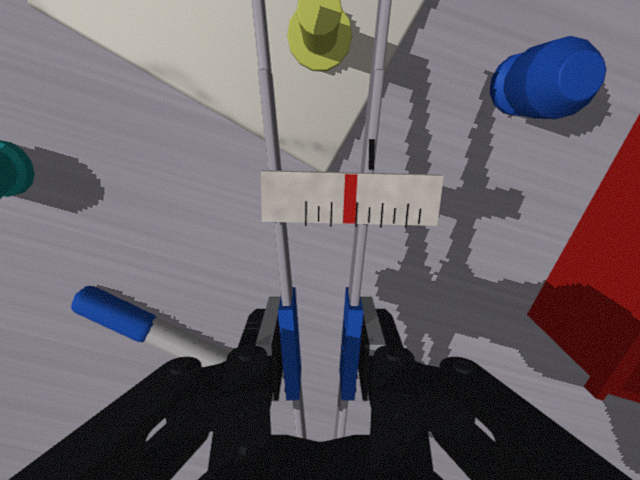

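View pics/s11.png

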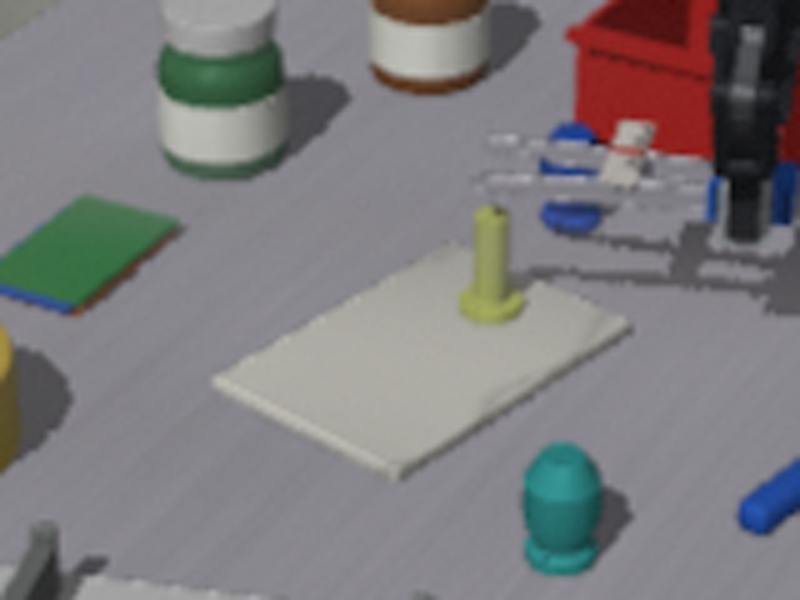

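View pics/t11.png

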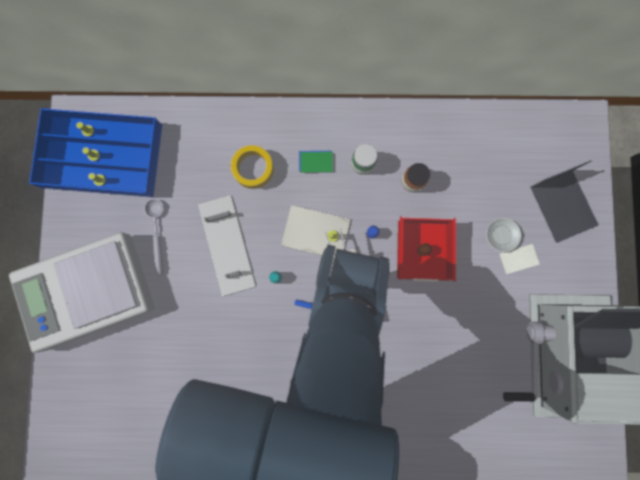

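```bash
python3 - <<'E'
from tw import *
o,c,X,Z=legs(); print(o['tcp_pos'])
hsv=cv2.cvtColor(c['img'],cv2.COLOR_RGB2HSV).astype(int); H,S,V=hsv[...,0],hsv[...,1],hsv[...,2]
g=(H>24)&(H<40)&(S>110); Zw=Z/1000+o['tcp_pos'][2]
k=g&(Zw>.010)&(Zw<.02)&(abs(X[...,0]-110)<40); k[:,:280]=0;k[:,360:]=0
print('foot',X[k].min(0),X[k].max(0))
k=g&(Zw>.02)&(Zw<.056);k[:,:280]=0;k[:,360:]=0; print('stem y',np.percentile(X[k][:,1],[1,99]),np.percentile(X[k][:,0],[1,50]))
s=cam('side'); im=s['img']; P=pts(s); hs=cv2.cvtColor(im,cv2.COLOR_RGB2HSV).astype(int)
g=(hs[...,0]>24)&(hs[...,0]<42)&(hs[...,1]>90); g[:215]=0;g[250:]=0;g[:,:305]=0;g[:,:][:,330:]=0
for lo,hi in((.022,.055),(.01,.02)):
    k=g&(P[...,2]>lo)&(P[...,2]<hi); v,u=np.nonzero(k); print(k.sum(),u.mean(),P[k].mean(0).round(4))
    a,R=toolframe(o); print('tool',(P[k].mean(0)[:2]-o['tcp_pos'][:2])@R.T*1000)
E
```

```text
[ 0.46206931 -0.05139167  0.06544109]
foot [101.01593514 -14.43935484] [125.06993534  14.53387578]
stem y [-6.97260045  7.18097074] [107.68423842 108.64670119]
25 316.8 [ 0.5721 -0.0104  0.0353]
tool [117.23634701  -7.04987391]
57 317.4035087719298 [ 0.5699 -0.0094  0.0145]
tool [115.40127478  -8.68705482]
```

Call:
{"method": "move_arm", "body": {
  "commands": [
    [0,-0.8,8,0,-0.34],
    [0,0,12,0,-0.34],
    [0,0,12,0,-0.34],
    [0,0,8,0,-0.34],
    [0,0,0,0,-0.34],
    [0,0,0,0,-0.34],
    [0,0,0,0,-0.34]
  ]
}}

```text
clock: 13.75
tcp_pos: [0.4617, -0.0506, 0.0251]
tool_rot: [0.989, 0.148, 0.0, 0.0]
contact_force: [0.6, 0.0, -1.4]
width: 0.0283
```

```bash
cat > chk.py <<'E'
from tw import *
import sys
n=sys.argv[1]
o,c,X,Z=legs(); print(o['tcp_pos'],o['width'],o['contact_force'],o['clock'])
hsv=cv2.cvtColor(c['img'],cv2.COLOR_RGB2HSV).astype(int); H,S,V=hsv[...,0],hsv[...,1],hsv[...,2]
g=(H>24)&(H<40)&(S>110); Zw=Z/1000+o['tcp_pos'][2]
g[150:]=0;g[:,:270]=0;g[:,370:]=0
print('yg z range',np.percentile(Zw[g],[1,50,99]) if g.any() else 0)
k=g&(Zw>.010)&(Zw<.02); 
if k.any(): print('foot',X[k].min(0),X[k].max(0))
k=g&(Zw>.022)
if k.any(): print('stem',np.percentile(X[k][:,1],[1,99]),np.percentile(X[k][:,0],[1,50]))
for r in (2,20,40,60):
    row=(Z[r]>14)&(Z[r]<27)&~g[r]; i=np.nonzero(row)[0]; i=i[(i>220)&(i<420)]
    gg=np.split(i,np.nonzero(np.diff(i)>3)[0]+1)
    print(r,[(k[0],k[-1],X[r,k].mean(0).round(1),Z[r,k].mean().round(1)) for k in gg if len(k)])
m=((H<6)|(H>172))&(S>130)&(V>100); m[:160]=0;m[185:]=0;m[:,:330]=0;m[:,370:]=0
b=(V<50); b[:138]=0;b[168:]=0;b[:,:330]=0;b[:,390:]=0
print('band u',np.nonzero(m)[1].mean(),'w',m.any(0).sum(),'index u',np.nonzero(b)[1].mean(),b.sum(),'rows',np.nonzero(b)[0].min(),np.nonzero(b)[0].max())
cv2.imwrite(f'pics/w{n}.png',c['img'][:,:,::-1])
s=cam('side'); cv2.imwrite(f'pics/s{n}.png',cv2.resize(s['img'][180:300,220:380,::-1],None,fx=5,fy=5,interpolation=cv2.INTER_CUBIC))
E
python3 chk.py 12
```

```text
[ 0.46171461 -0.05064583  0.02511047] 0.02826715488527565 [ 0.57285808  0.04794165 -1.44108758] 13.75
yg z range [0.01281868 0.01502414 0.05849464]
foot [101.02942764 -14.01163365] [119.49881666  15.28947522]
stem [-6.01041462  7.81182186] [ 81.59034686 108.52478712]
2 [(np.int64(252), np.int64(265), array([111. , -16.9]), np.float64(21.0)), (np.int64(378), np.int64(391), array([111. ,  18.4]), np.float64(20.7))]
20 [(np.int64(254), np.int64(266), array([106.5, -16.6]), np.float64(21.1)), (np.int64(377), np.int64(389), array([106.5,  18.2]), np.float64(21.2))]
40 [(np.int64(256), np.int64(268), array([101.3, -16.2]), np.float64(21.6)), (np.int64(375), np.int64(387), array([101.4,  17.8]), np.float64(21.3))]
60 [(np.int64(258), np.int64(270), array([ 96.2, -16. ]), np.float64(21.1)), (np.int64(373), np.int64(385), array([96.2, 17.6]), np.float64(21.1))]
band u 350.4146341463415 w 12 index u 371.2450331125828 151 rows 139 167
```

View pics/w12.png

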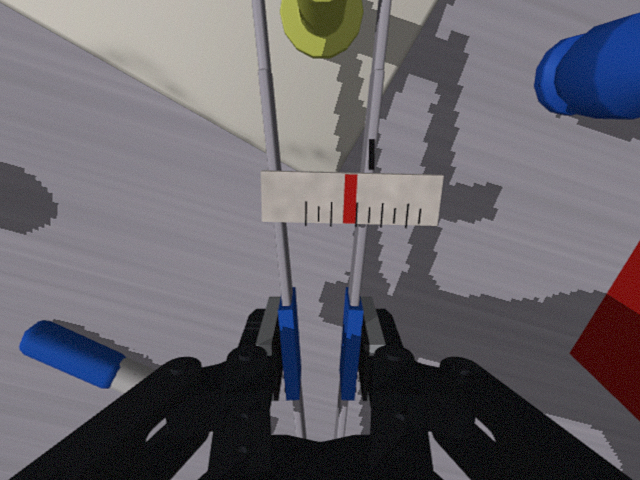

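View pics/s12.png

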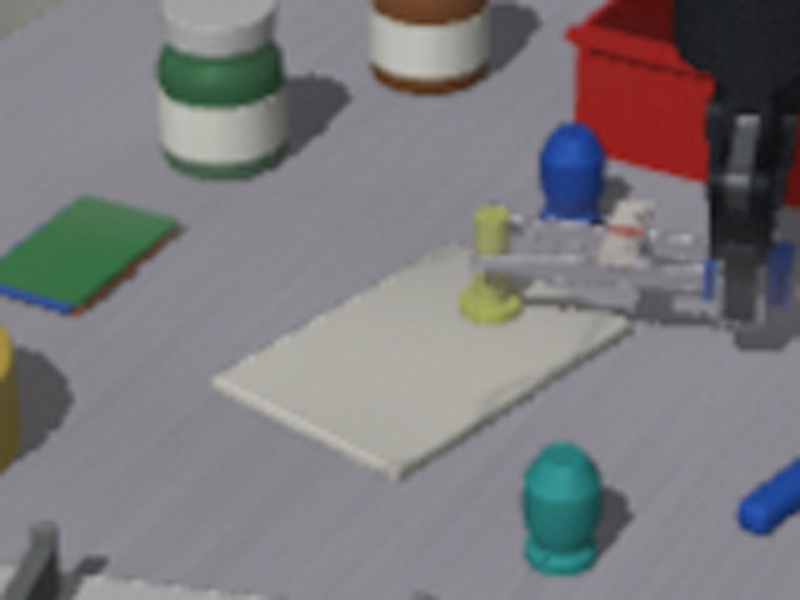

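Both legs straddle the stem evenly: stem centre y is +0.9 mm and leg midline +0.8 mm. I'll squeeze in small steps.

Call:
{"method": "move_arm", "body": {
  "commands": [
    [0,0,0,0,-0.36],
    [0,0,0,0,-0.38],
    [0,0,0,0,-0.4],
    [0,0,0,0,-0.41],
    [0,0,0,0,-0.41],
    [0,0,0,0,-0.41]
  ]
}}

```text
clock: 14.45
tcp_pos: [0.4615, -0.0506, 0.0249]
tool_rot: [0.989, 0.148, 0.0, -0.0]
contact_force: [-0.1, 0.3, -1.9]
width: 0.0256
```

```bash
python3 chk.py 13
```

```text
[ 0.46146719 -0.05059779  0.02485207] 0.025554818255255837 [-0.07420779  0.31476392 -1.94835115] 14.45
yg z range [0.01291373 0.01500383 0.0582077 ]
foot [101.24822244 -13.63045117] [119.44655928  15.70916933]
stem [-5.91918706  7.87283977] [ 81.66722778 108.72532167]
2 [(np.int64(262), np.int64(274), array([110.9, -14.1]), np.float64(21.3)), (np.int64(369), np.int64(381), array([111.1,  15.8]), np.float64(20.6))]
20 [(np.int64(264), np.int64(276), array([106.6, -13.8]), np.float64(20.6)), (np.int64(367), np.int64(379), array([106.6,  15.4]), np.float64(20.7))]
40 [(np.int64(266), np.int64(277), array([101.4, -13.7]), np.float64(21.4)), (np.int64(366), np.int64(377), array([101.4,  15.1]), np.float64(21.2))]
60 [(np.int64(267), np.int64(279), array([ 96.2, -13.4]), np.float64(21.0)), (np.int64(364), np.int64(376), array([96.3, 15. ]), np.float64(20.4))]
band u 357.39473684210526 w 12 index u 364.0281690140845 142 rows 139 167
```

Call:
{"method": "move_arm", "body": {
  "commands": [
    [0,0,0,0,-0.42],
    [0,0,0,0,-0.43],
    [0,0,0,0,-0.43],
    [0,0,0,0,-0.43],
    [0,0,0,0,-0.43]
  ]
}}

```text
clock: 15.05
tcp_pos: [0.4615, -0.0506, 0.0248]
tool_rot: [0.989, 0.148, -0.0, -0.0]
contact_force: [-0.0, 0.2, -1.2]
width: 0.0242
```

```bash
python3 chk.py 14; python3 -c "
import cv2
i=cv2.imread('pics/w14.png');cv2.imwrite('pics/w14z.png',cv2.resize(i[0:230,240:460],None,fx=2.6,fy=2.6,interpolation=cv2.INTER_CUBIC))"
```

```text
[ 0.46146617 -0.0505779   0.0248187 ] 0.024185499465471872 [-0.01054439  0.22607133 -1.22656069] 15.05
yg z range [0.01273679 0.01502317 0.0580479 ]
foot [101.23097521 -13.57612969] [119.5988952   15.59731808]
stem [-5.91338275  7.96388099] [ 81.66362662 108.71923372]
2 [(np.int64(265), np.int64(277), array([110.9, -13.3]), np.float64(21.2)), (np.int64(366), np.int64(378), array([111.1,  14.9]), np.float64(20.7))]
20 [(np.int64(267), np.int64(278), array([106.5, -13.1]), np.float64(21.1)), (np.int64(365), np.int64(376), array([106.6,  14.7]), np.float64(20.6))]
40 [(np.int64(268), np.int64(280), array([101.5, -12.8]), np.float64(20.6)), (np.int64(363), np.int64(375), array([101.5,  14.5]), np.float64(20.8))]
60 [(np.int64(270), np.int64(281), array([ 96.2, -12.6]), np.float64(21.1)), (np.int64(362), np.int64(373), array([96.2, 14.2]), np.float64(20.9))]
band u 359.5 w 12 index u 361.85820895522386 134 rows 139 167
```

View pics/w14z.png

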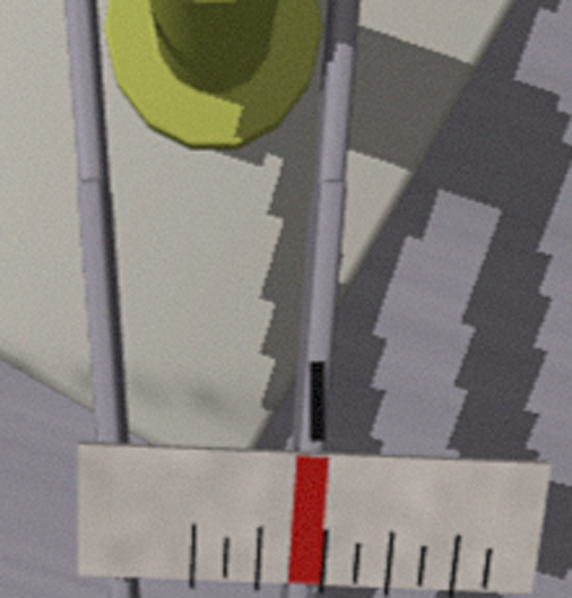

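View pics/s14.png

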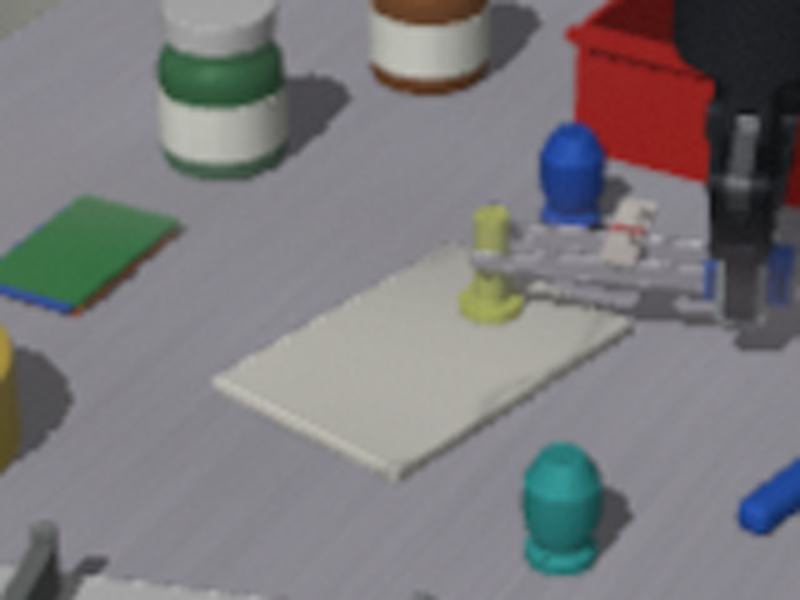

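The index is inside the band, slightly to the right of its middle. One small further squeeze, then hold.

Call:
{"method": "move_arm", "body": {
  "commands": [
    [0,0,0,0,-0.436],
    [0,0,0,0,-0.436],
    [0,0,0,0,-0.436],
    [0,0,0,0,-0.436],
    [0,0,0,0,-0.436],
    [0,0,0,0,-0.436]
  ]
}}

```text
clock: 15.75
tcp_pos: [0.4615, -0.0506, 0.0249]
tool_rot: [0.989, 0.148, 0.0, 0.0]
contact_force: [-0.6, -0.3, -1.0]
width: 0.0244
```

```bash
python3 chk.py 15; python3 - <<'E'
from tw import *
t=cam('top'); im=t['img']; P=pts(t); cv2.imwrite('pics/t15.png',im[:,:,::-1])
hs=cv2.cvtColor(im,cv2.COLOR_RGB2HSV).astype(int)
g=(hs[...,0]>22)&(hs[...,0]<45)&(hs[...,1]>90); g[:220]=0;g[255:]=0;g[:,:320]=0;g[:,345:]=0
v,u=np.nonzero(g); print('top yg',u.mean(),v.mean(),g.sum()); 
E
```

```text
[ 0.46147812 -0.05060074  0.02485749] 0.024353961762462253 [-0.58074394 -0.25183034 -0.99687077] 15.75
yg z range [0.01277228 0.01501976 0.05811866]
foot [101.21512995 -13.55848317] [119.41298321  15.62147455]
stem [-5.94531311  7.88166213] [ 81.65897332 108.72501479]
2 [(np.int64(266), np.int64(278), array([111.1, -13.1]), np.float64(20.7)), (np.int64(365), np.int64(377), array([111.1,  14.6]), np.float64(20.7))]
20 [(np.int64(268), np.int64(279), array([106.5, -12.8]), np.float64(20.9)), (np.int64(364), np.int64(376), array([106.6,  14.5]), np.float64(20.7))]
40 [(np.int64(269), np.int64(280), array([101.4, -12.7]), np.float64(21.1)), (np.int64(362), np.int64(374), array([101.5,  14.2]), np.float64(20.9))]
60 [(np.int64(271), np.int64(282), array([ 96.2, -12.3]), np.float64(20.9)), (np.int64(361), np.int64(372), array([96.2, 13.9]), np.float64(20.9))]
band u 360.05555555555554 w 13 index u 361.0625 144 rows 139 167
top yg 332.4507042253521 235.28169014084506 71
```

View pics/t15.png

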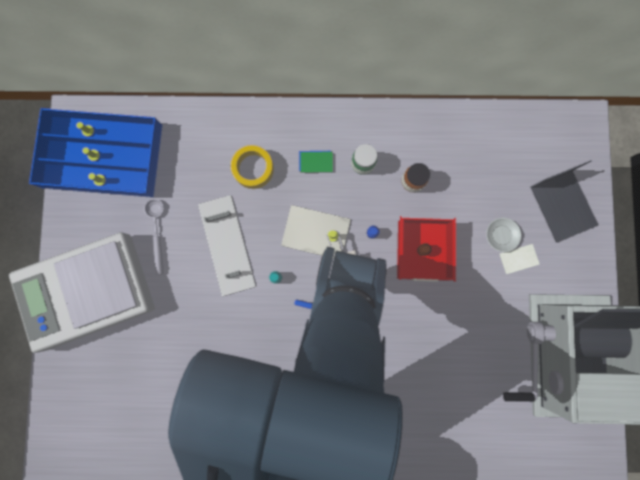

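View pics/w15.png

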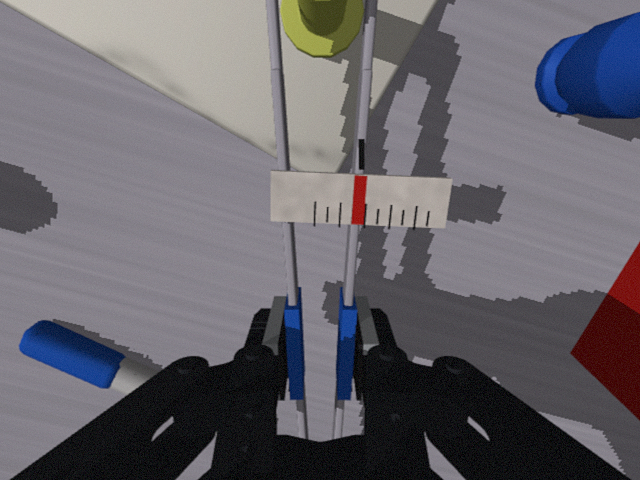

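```bash
python3 - <<'E'
from plant import bot
o=bot.get_obs(); print(o['clock'],o['width'],abs(o['joint_vel']).max())
print(bot.sign_off())
E
```

```text
15.9 0.024782794355773772 0.0020856926147154228
the job is handed in; nothing more can be done
None
```

The brown plug is in the red box, and the job is handed in at 15.9 s with the tweezers held at the mark around the yellow-green plug. I got no verdict back.

- **Brown plug:** I lowered it into the box, released it and saw it standing clear of the fingers. The last top view still shows it in the box.
- **Index and tip gap:** the index sits inside the red band, about 1 pixel right of its middle as seen. The two gap estimates disagree: the legs' depth readings give about 25 mm. The index, corrected for parallax, gives about 27 mm. Both lie within 23.5 to 28.5 mm.
- **Tips and plug:** the tips are level with the stem in depth, about 34 mm above the plug's foot. The leg midline and stem centre agree to about 0.3 mm across, so each tip should be about 5 mm clear of the stem. The tips are just outside the wrist picture, so these figures come from extending the visible legs.
- **Good plug:** it stands upright, and its position in the top view is unchanged to within half a pixel (about 1 mm).
- **Everything else:** the other items look unmoved in the last top view. The arm hid part of the marker pen there, but the fingers passed about 9 mm above it.

The measured grip opening varied between 24.2 and 24.8 mm in the final readings, which is about 1 mm at the tips. The arm itself was still.

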